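# Put the plate-scraper blade away in its slide-lid case

### The arm

A 6-joint arm with a two-finger parallel gripper is mounted at the origin on the work surface. World frame = base frame: x ahead of the robot, y to its left, z up, the work surface at z = 0. Lengths are in m, angles in rad, forces in N, time in s.
With the tool pointing down it reaches from about 0.225 to 0.875 m from the base axis. Payload 3.4 kg.
Tool frame: the origin (TCP) lies at the very end of the fingers, on their centre line; the grasp point (between the pads) lies 19 mm behind it; z points along the fingers, y is the line along which they close (so a half turn about z gives the same grasp; the last joint's range is limited). The gripper opens to 85 mm and grips with 20 to 120 N. Pads are 22 mm wide; open, the fingers measure 114 mm over their backs; the gripper's body (76 mm by 85 mm) begins 54 mm behind the grasp point. The pads swing forward as they close: fully open they stand 13 mm farther back than shut.
Start: joints at [1.069, 0.276, 1.505, -0, 1.361, -0.121], TCP at [0.214, 0.534, 0.231] pointing down, gripper open.
Joint ranges: [-2.89, 2.89], [-0.75, 2.08], [0.22, 2.7], [-1.18, 4.32], [0.11, 2.71], [-2.7, 2.7]. Speed limits (rad/s): [2.57, 2.57, 3.14, 3.14, 3.14, 3.14].

### API

Orientations are given as a unit quaternion [w, x, y, z].
In Python, from rig import readout, vision, manip gives the robot as it stands.
- The arm moves only by the shell command python3 -m handwheel 'ROWS' [FORCE]. ROWS is JSON, a list of rows, each a list of 3 entries, a list of its own where there are three numbers: the shift along the tool's x, y, z in mm, then the turn, a rotation vector about the tool's x, y, z in units of 6 degrees (1.0 is 6 degrees), then the closure, from -1 (fully open) to 1 (shut), so that 0 is half open. A call has 1 to 20 rows; each row shifts and turns the commanded pose from where the row before left it, along the tool's axes as they then stand; what a row does not reach is not made up. A row lasts 1/8 s, in which the tool goes at most 62.5 mm and 10.7 degrees, less where a joint would pass 70% of its speed; a pose out of reach is approached as far as the arm can. A call is refused whole if a number of a shift passes 62.5 or a number of a turn 1, either way. A call with a gripper value outside its range is refused whole. The fingers move at their own pace and stop on an object; FORCE is the grip in N (left out, the last holds). Time passes only in rows, so rows that do not move let the fingers close. It gives the time, the measured TCP pose, the force, the opening and the grip force at its end, in the units of the state.
- readout.get_state(): the state, without advancing time (a new reading comes with each control period).
- vision.get_image(name): name is "scene" or "top" or "wrist"; returns the picture (420x560x3 uint8, blue, green, red); there is no depth.
- vision.camera_params(name): a dict with "intrinsics" (3x3 intrinsics, pixels), "rvec" (rotation vector, rad) and "tvec" (3), from world to camera coordinates, as OpenCV has them; the wrist camera has in their place "hand_eye" (4x4, takes a point from camera to tool coordinates, whose origin is the TCP and whose axes are the flange's). Camera axes: x right, y down, z forward; pixel columns grow to the right and rows downward; lengths in m; the calibration is good to about 2 mm. A picture is of the moment at which its call begins: read the wrist's pose just before it. camera_params takes no time and is no camera call.
- manip.sign_off(): hands the job in; it is judged then, once.
The state is a dict: "clock": time; "qpos": joint angles; "qd": joint speeds; "effort": joint torques, N m; "position": TCP position; "ee_rot": TCP orientation; "contact_force": force on the tool from outside, world axes, zero at the start; "moment": the same for the moment, N m; "width": finger opening in m; "gripper_force": force on a finger pad.
Only numpy, scipy, OpenCV 4.12 (cv2) and the standard library are available. Lean on these libraries where they do the work, as an engineer would, in place of code of your own. Each camera call takes 0.05 s, during which the arm holds its last target. There are 200 camera calls.

### The job

Put the gel-plate scraper blade lying on the drying mat away in its case: draw the half-open lid back out of the way, lay the blade flat and straight in the case, rib up, with the notch in its heel over the locating pin (do not drop it in), let go of it, and slide the lid fully shut. Leave the other things on the bench where they are.

Things in the scene. Friction and masses are not known exactly. Their poses are not given: they have to be found in the camera images.
- blade: Steel scraper blade, 150 g, flat, rib up: sheet 92 long (x) x 50 wide (y) x 3 mm. +x points to the ground cutting edge (last 8 mm only 1.6 mm thick), -x to the heel, whose end has an open U notch in its middle, 9 mm wide, 12 mm deep. Origin: centre of the underside, z up. Starts on the mat, 4 mm above the bench.
- rib (a point): Centre of the top of the dark stiffening rib on the blade, the place to hold it: 60 long (blade's x -30 to +30) x 10 wide x 9 mm high, along x; this point is straight above the blade's origin, 12 mm above its underside; axes as the blade's.
- notch (a point): Centre of the blade's notch: on the blade's underside, 38.5 mm behind the blade's origin (x = -38.5 mm); axes as the blade's.
- case: Grey plastic blade case, fixed, 140 (x) x 88 (y) x 34.5 mm high; +x is the way the lid opens; origin: centre of the underside on the bench, z up. Bay inside 132 long x 76 mm wide, straight-walled up to the top. The blade lies on two cross rests, tops 9 mm above the bench: heel rest x -58 to -34, front rest x +12 to +24 mm.
- seat (a point): Where the blade's origin comes to lie: x = -10, y = 0, z = 9 mm of the case, axes as the case's and then as the blade's too (cutting edge towards the case's +x). The front rest ends in a cheek at either side, 56 mm apart, 5 mm higher than the rest.
- pin (a point): Steel locating pin of the case, upright, 6 mm diameter, 11 mm high, top 3 mm tapered; this point is on its axis at the top of the heel rest: x = -48.5, y = 0, z = 9 mm of the case; axes as the case's. The notch goes over it with 1.5 mm play to each side and to the notch's root.
- lid (a joint): Slide of the case's aluminium lid, in m: 0 fully shut, 0.118 drawn right back to its stop, towards the case's +x. Starts at 0.04 to 0.08; takes about 1.5 N, stays where left, cannot come off. Plate 132 x 78 x 4 mm, underside 27, top 31 mm above the bench; shut it spans x -66 to +66 mm of the case, so drawn right back its rear edge is at x = +52 mm.
- lid_bar (a point): Centre of the top of the black thumb bar on the lid, moving with it: 10 mm thick along the slide (x), 44 long (y), 14 mm high above the lid, top 45 mm above the bench; at x = 50 mm + the lid's joint value, y = 0 of the case; axes as the case's. The lid ends 11 mm beyond the bar on its +x side.
- mat: Black ribbed rubber drying mat, fixed, 230 (x) x 160 (y) x 4 mm; origin: centre of the underside, on the bench.
- comb: White plastic gel comb with ten teeth, 96 (x) x 29 (y) x 5 mm, lying on the mat beyond the blade; origin on its underside, near its middle. To be left alone.
- flask: Conical glass flask, 82 mm diameter, 108 mm high, beyond the work; origin: centre of the underside. To be left alone.
- rack: White rack of small capped tubes, 200 (x) x 60 (y) x 51 mm, beyond the work; origin: centre of the underside. To be left alone.
- bottle: Glass reagent bottle with a blue cap, 86 mm diameter, 175 mm high, far right; origin: centre of the underside. To be left alone.
- cylinder: Measuring cylinder, clear, 30 mm diameter on a 64 mm blue foot, 217 mm high, far left; origin: centre of the underside. To be left alone.
- tray: Orange gel casting tray, 130 x 110 x 22 mm, left; origin: centre of the underside. To be left alone.
- plate: Glass gel plate with two grey spacers, 100 x 84 x 5 mm, near right; origin: centre of the underside. To be left alone.
- wedge: Grey plastic wedge for prising gel plates apart, 90 (x) x 32 (y) x 6 mm, lying on the right; origin: centre of the underside. To be left alone.
Mind the look-alikes: they are no part of the job. Of the things like the blade, leave any that is yellow; of the rest the smaller one is meant.

How it is judged:
By the outcome, as a careful person would: the job done as asked, in the order asked, and still so for the second after the job is handed in, with the robot touching nothing.
It also fails if it takes over 61 s, if anything falls off the work surface, if the arm or the gripper's body presses on something with over 40 N, if the wrist force passes 120 N, or if a joint passes its speed limit or range.

## Working session

There is one attempt and no reset: what is moved stays moved. The work goes in short steps, Python scripts to look and compute and a shell command to move; the robot and the scene stay as the last step left them, time stands still between calls to the robot, and variables do not carry over. Pictures are saved under pics/ and viewed, at most 10 in all, crops included, and the job is handed in when it is done.

```bash
mkdir -p pics; cat > h.py <<'E'
import numpy as np, cv2
from scipy.spatial.transform import Rotation as R
from rig import readout, vision, manip
def snap(name,f):
    s=readout.get_state(); im=vision.get_image(name); cv2.imwrite('pics/'+f,im); np.save('pics/'+f+'.npy',np.r_[s['position'],s['ee_rot']]); return im
def cam(name,pose=None):
    p=vision.camera_params(name); K=np.array(p['intrinsics'])
    if name=='wrist':
        T=np.eye(4); T[:3,:3]=R.from_quat(np.roll(pose[3:],-1)).as_matrix(); T[:3,3]=pose[:3]
        M=T@np.array(p['hand_eye']); return K,M[:3,:3],M[:3,3]
    Rm=R.from_rotvec(np.ravel(p['rvec'])).as_matrix(); return K,Rm.T,-Rm.T@np.ravel(p['tvec'])
def world(name,uv,z,pose=None):
    K,Rm,c=cam(name,pose); uv=np.atleast_2d(uv).astype(float)
    d=(Rm@np.linalg.inv(K)@np.c_[uv,np.ones(len(uv))].T).T
    z=np.broadcast_to(z,len(uv)); return c+d*((z-c[2])/d[:,2])[:,None]
def pix(name,P,pose=None):
    K,Rm,c=cam(name,pose); q=(K@Rm.T@(np.atleast_2d(P)-c).T).T; return q[:,:2]/q[:,2:]
E
python3 - <<'E'
from h import *
snap('top','top.png');snap('scene','scene.png')
s=readout.get_state();print(s['position'],s['ee_rot'],s['width'],s['clock'])
M=R.from_quat(np.roll(s['ee_rot'],-1)).as_matrix();print(M.round(3))
print(cam('top')[2],vision.camera_params('wrist'))
E
```

```text
[0.21348637 0.53340163 0.23053727] [-2.51111136e-04  1.89260298e-01  9.81926618e-01 -7.70369884e-04] 0.08536165458623322 0.1
[[-0.928  0.372 -0.001]
 [ 0.372  0.928 -0.001]
 [ 0.    -0.002 -1.   ]]
[0.34344307 0.01986958 1.42867183] {'intrinsics': array([[314.90009628,   0.        , 274.33297386],
       [  0.        , 314.90009628, 206.79270797],
       [  0.        ,   0.        ,   1.        ]]), 'hand_eye': array([[ 1.62790682e-04, -9.58552432e-01, -2.84916144e-01,
         7.36908078e-02],
       [ 9.99999942e-01,  2.41444404e-04, -2.40935621e-04,
         1.90966605e-04],
       [ 2.99740835e-04, -2.84916088e-01,  9.58552415e-01,
        -1.42514372e-01],
       [ 0.00000000e+00,  0.00000000e+00,  0.00000000e+00,
         1.00000000e+00]])}
```

View pics/top.png

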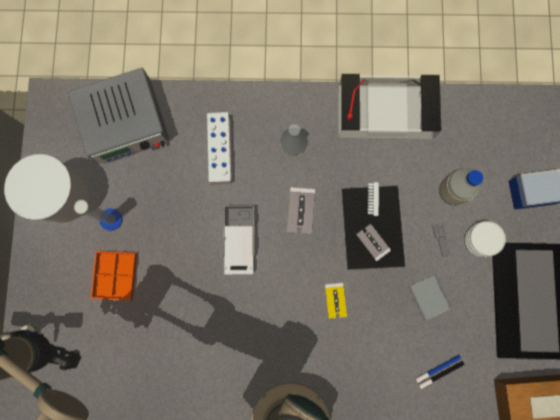

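View pics/scene.png

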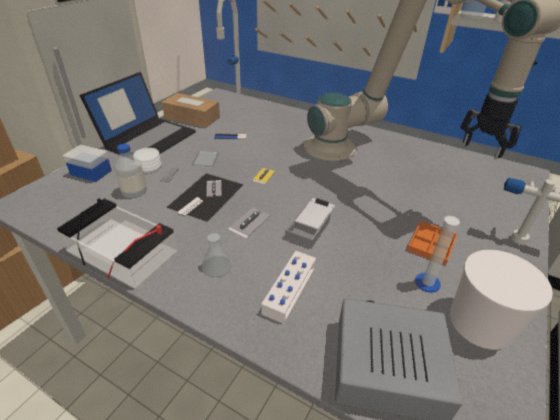

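The top view shows the case at about (239,240), with its bar at (238,267), so its lid opens downward in the image (world −x). The blade is on the mat near (373,242). The larger look-alike is at (301,211) and the yellow one at (337,300).

```bash
python3 - <<'E'
from h import *
print(world('top',[[239,240],[238,267],[225,273],[252,273],[373,242],[257,206],[230,206]],[.03,.045,.03,.03,.01,.03,.03]).round(3))
im=cv2.imread('pics/top.png');a=im[190:290,210:290];b=im[170:270,330:410]
cv2.imwrite('pics/c.png',cv2.resize(np.hstack([a,b]),None,fx=5,fy=5,interpolation=cv2.INTER_CUBIC))
E
```

```text
[[ 0.483  0.151  0.03 ]
 [ 0.408  0.15   0.045]
 [ 0.392  0.186  0.03 ]
 [ 0.394  0.112  0.03 ]
 [ 0.487 -0.221  0.01 ]
 [ 0.579  0.104  0.03 ]
 [ 0.578  0.179  0.03 ]]
```

View pics/c.png

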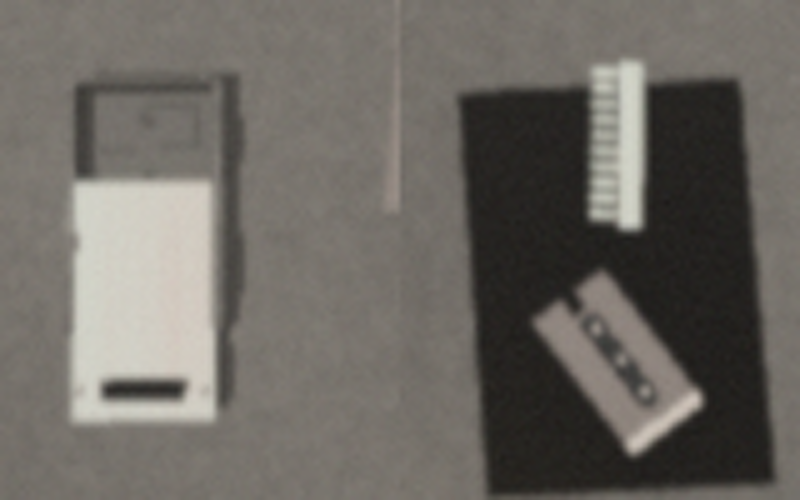

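The crop shows the case nearly square to the world axes, with its lid drawn towards −x. The blade's notch/heel is at upper left (crop 572,300) and its bright cutting edge at lower right (665,425). I'll move above the case.

```bash
python3 -m handwheel '[[[-36,-27,3],[0,0,0],-1],[[-36,-27,3],[0,0,0],-1],[[-36,-27,3],[0,0,0],-1],[[-36,-27,3],[0,0,0],-1],[[-36,-27,3],[0,0,0],-1],[[-36,-27,3],[0,0,0],-1],[[-36,-27,3],[0,0,0],-1],[[-36,-27,3],[0,0,0],-1],[[-36,-27,3],[0,0,0],0.8],[[-36,-27,3],[0,0,0],0.8],[[0,0,0],[0,0,-0.91],0.8],[[0,0,0],[0,0,-0.91],0.8],[[0,0,0],[0,0,-0.91],0.8],[[0,0,0],[0,0,-0.91],0.8],[[0,0,0],[0,0,0],0.8]]' 40
python3 - <<'E'
from h import *
im=snap('wrist','w1.png')
E
```

```text
clock: 1.98
position: [0.4473, 0.1493, 0.201]
ee_rot: [-0.0, 0.0, 1.0, -0.0]
contact_force: [0.1, 0.3, -0.9]
width: 0.0084
gripper_force: 0.0
```

View pics/w1.png

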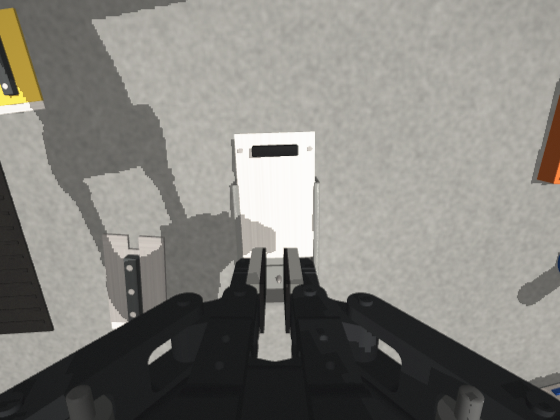

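The wrist view shows the lid's front corners at (235,134) and (315,132), the bar at (275,151) and the pin near (278,278), partly hidden by the fingers.

```bash
cat > m.py <<'E'
from h import *
def lid(f):
    p=np.load('pics/'+f+'.npy'); g=cv2.cvtColor(cv2.imread('pics/'+f),cv2.COLOR_BGR2GRAY)
    m=((g>225)*255).astype(np.uint8)
    n,l,st,c=cv2.connectedComponentsWithStats(m); i=1+np.argmax(st[1:,4]); print('lid blob',st[i])
    x,y,w,h=st[i][:4]
    L=l==i; rows=np.arange(y+8,y+min(h,60))
    le=np.array([[np.where(L[r])[0].min(),r+.5] for r in rows]); re=np.array([[np.where(L[r])[0].max()+1,r+.5] for r in rows])
    cols=np.arange(x+8,x+w-8); te=np.array([[q+.5,np.where(L[:,q])[0].min()] for q in cols])
    out=[]
    for e in (le,re,te):
        W=world('wrist',e,.031,p)[:,:2]; vx,vy,cx,cy=cv2.fitLine(W.astype(np.float32),cv2.DIST_HUBER,0,.0005,.0001).ravel()
        a=np.degrees(np.arctan2(vy,vx)); out.append((round(float(a),2),round(float(cx),4),round(float(cy),4)))
    print(out)
    sub=g[y:y+60,x+8:x+w-8]<70
    n,l2,st2,c2=cv2.connectedComponentsWithStats(sub.astype(np.uint8)); j=1+np.argmax(st2[1:,4])
    pts=np.argwhere(l2==j)[:,::-1].astype(np.float32)+[x+8.5,y+.5]
    r=cv2.minAreaRect(pts.astype(np.float32)); print('bar',r,world('wrist',r[0],.045,p).round(4))
    bp=world('wrist',cv2.boxPoints(r),.045,p)[:,:2]; print(bp.round(4))
if __name__=='__main__':
    lid('w1.png')
    p=np.load('pics/w1.png.npy'); print(p.round(4),'pin',world('wrist',[278,278],.02,p).round(4))
E
python3 m.py
```

```text
lid blob [ 234  132   81  126 7351]
[(2.52, 0.4242, 0.1124), (0.46, 0.4198, 0.1899), (-88.1, 0.3919, 0.15)]
bar ((274.5130310058594, 150.8788299560547), (10.545456886291504, 44.31848907470703), 88.02507019042969) [[0.4075 0.15   0.045 ]]
[[0.4034 0.1292]
 [0.402  0.1706]
 [0.4118 0.1711]
 [0.4132 0.1293]]
[ 4.473e-01  1.493e-01  2.010e-01 -4.000e-04  4.000e-04  1.000e+00
 -0.000e+00] pin [[0.555 0.154 0.02 ]]
```

```bash
python3 -m handwheel '[[[0,0,0],[0,0,-0.28],1],[[15,2,45],[0,0,0],1],[[0,0,50],[0,0,0],1],[[0,0,50],[0,0,0],1],[[0,0,20],[0,0,0],1],[[0,0,0],[0,0,0],1]]'; python3 -m handwheel '[[[6,0,0],[0,0,0],1],[[6,0,0],[0,0,0],1],[[8,0,0],[0,0,0],1],[[8,0,0],[0,0,0],1],[[8,0,0],[0,0,0],1],[[8,0,0],[0,0,0],1],[[8,0,0],[0,0,0],1],[[8,0,0],[0,0,0],1],[[8,0,0],[0,0,0],1],[[0,0,0],[0,0,0],1]]'
```

```text
clock: 2.78
position: [0.4312, 0.1507, 0.035]
ee_rot: [-0.002, -0.015, 1.0, -0.0]
contact_force: [0.2, 0.5, 0.3]
width: -0.0002
gripper_force: 0.0
clock: 4.03
position: [0.3628, 0.1487, 0.036]
ee_rot: [-0.001, -0.015, 1.0, -0.0]
contact_force: [-0.2, -0.4, -0.4]
width: -0.0
gripper_force: 0.0
```

```bash
python3 -m handwheel '[[[4,0,0],[0,0,0],1],[[4,0,0],[0,0,0],1],[[0,0,0],[0,0,0],1]]'; python3 -m handwheel '[[[2,0,0],[0,0,0],1],[[0,0,0],[0,0,0],1]]';python3 -m handwheel '[[[2,0,0],[0,0,0],1],[[0,0,0],[0,0,0],1]]'
```

```text
clock: 4.4
position: [0.3602, 0.149, 0.0367]
ee_rot: [0.004, -0.015, 1.0, 0.0]
contact_force: [6.7, -1.6, -4.4]
width: -0.0002
gripper_force: 3.3
clock: 4.65
position: [0.3602, 0.1491, 0.037]
ee_rot: [0.006, -0.015, 1.0, 0.0]
contact_force: [9.4, -0.6, -6.9]
width: 0.0003
gripper_force: 4.7
clock: 4.9
position: [0.3602, 0.1492, 0.0373]
ee_rot: [0.007, -0.015, 1.0, 0.001]
contact_force: [12.8, -2.1, -9.7]
width: -0.0001
gripper_force: 6.0
```

```bash
python3 -m handwheel '[[[-10,0,0],[0,0,0],1],[[-6,0,-30],[0,0,0],1],[[-40,0,-40],[0,0,0],1],[[-45,0,-40],[0,0,0],1],[[-45,0,0],[0,0,0],1],[[-45,0,0],[0,0,0],1],[[-45,0,0],[0,0,0],1],[[-35,0,0],[0,0,0],1],[[0,0,0],[0,0,0],1],[[0,0,0],[0,0,0],1]]'
python3 - <<'E'
from h import *
snap('wrist','w2.png')
E
```

```text
clock: 6.15
position: [0.6216, 0.1565, 0.1453]
ee_rot: [-0.002, -0.015, 1.0, -0.0]
contact_force: [-0.3, -0.9, -0.2]
width: -0.0003
gripper_force: 0.0
```

View pics/w2.png

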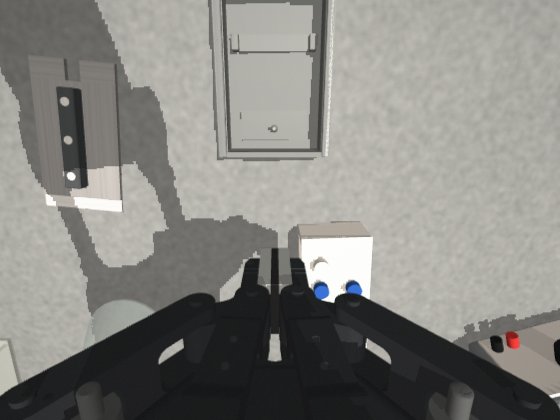

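The bay is clear of the lid. The pin is at about (274,128), the front-rest cheeks at (235,44) and (312,43), and the rear corners at (219,158) and (327,155). I'll zoom in for accuracy.

```bash
python3 - <<'E'
from h import *
im=cv2.imread('pics/w2.png')[20:165,205:345]
cv2.imwrite('pics/c2.png',cv2.resize(im,None,fx=4,fy=4,interpolation=cv2.INTER_CUBIC))
E
```

```text
(no output)
```

View pics/c2.png

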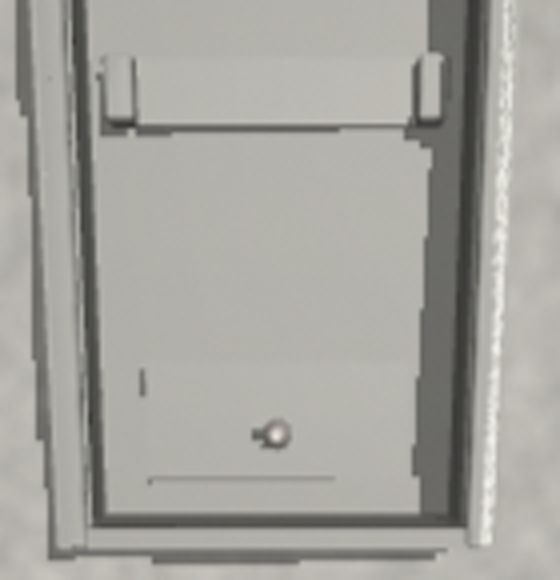

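```bash
python3 - <<'E'
from h import *
p=np.load('pics/w2.png.npy'); o=lambda a:np.array(a)/4+[205,20]-[.375,.375]
pin=world('wrist',o([278,433]),.020,p)[0]; L=world('wrist',o([[134,60],[134,118]]),.014,p); Rr=world('wrist',o([[417,60],[417,118]]),.014,p)
m=(L.mean(0)+Rr.mean(0))/2; d=m-pin; print(pin.round(4),m.round(4),np.hypot(*d[:2]),np.degrees(np.arctan2(d[1],d[0])), (Rr-L).round(4))
re=world('wrist',o([[95,515],[455,514]]),.0345,p); e=re[1]-re[0];print('rear inner',re.round(4),np.degrees(np.arctan2(e[1],e[0])))
w=world('wrist',o([[85,240],[104,515],[468,150],[452,510]]),.0345,p);print('walls',w.round(4))
for k in (0,2):
  e=w[k+1]-w[k];print(np.degrees(np.arctan2(e[1],e[0])))
E
```

```text
[0.5592 0.1551 0.02  ] [0.4939 0.1526 0.014 ] 0.06538947308375342 -177.86661345965686 [[-0.0016  0.0553  0.    ]
 [-0.0017  0.0559  0.    ]]
rear inner [[0.5756 0.1191 0.0345]
 [0.5732 0.1907 0.0345]] 91.86682632190197
walls [[0.5246 0.1178 0.0345]
 [0.5755 0.1209 0.0345]
 [0.507  0.1885 0.0345]
 [0.5725 0.1901 0.0345]]
3.479456739162787
1.3412790989897379
```

```bash
python3 -m handwheel '[[[20,-41,0],[0,0,0],-0.2],[[20,-41,0],[0,0,0],-0.2],[[20,-41,0],[0,0,0],-0.2],[[20,-41,0],[0,0,0],-0.2],[[20,-41,0],[0,0,0],-0.2],[[20,-41,0],[0,0,0],-0.2],[[20,-41,0],[0,0,0],-0.2],[[20,-41,0],[0,0,0],-0.2],[[20,-41,0],[0,0,0],-0.2],[[16,-38,0],[0,0,0],-0.2]]'
python3 -m handwheel '[[[0,0,0],[0,0,1],-0.2],[[0,0,0],[0,0,1],-0.2],[[0,0,0],[0,0,1],-0.2],[[0,0,0],[0,0,1],-0.2],[[0,0,0],[0,0,1],-0.2],[[0,0,0],[0,0,1],-0.2],[[0,0,0],[0,0,1],-0.2],[[0,0,0],[0,0,1],-0.2],[[0,0,0],[0,0,1],-0.2],[[0,0,0],[0,0,1],-0.2],[[0,0,0],[0,0,1],-0.2],[[0,0,0],[0,0,1],-0.2]]'
python3 -m handwheel '[[[0,0,0],[0,0,1],-0.2],[[0,0,0],[0,0,1],-0.2],[[0,0,0],[0,0,1],-0.2],[[0,0,0],[0,0,1],-0.2],[[0,0,0],[0,0,1],-0.2],[[0,0,0],[0,0,1],-0.2],[[0,0,0],[0,0,1],-0.2],[[0,0,0],[0,0,1],-0.2],[[0,0,0],[0,0,1],-0.2],[[0,0,0],[0,0,1],-0.2],[[0,0,0],[0,0,1],-0.2],[[0,0,0],[0,0,1],-0.2],[[0,0,0],[0,0,0],-0.2]]'
python3 - <<'E'
from h import *
snap('wrist','w3.png')
E
```

```text
clock: 7.45
position: [0.4376, -0.2561, 0.1466]
ee_rot: [-0.0, -0.015, 1.0, 0.0]
contact_force: [1.1, 0.1, -0.4]
width: 0.0511
gripper_force: 0.0
clock: 8.95
position: [0.4384, -0.2547, 0.1465]
ee_rot: [-0.001, 0.577, 0.817, 0.0]
contact_force: [0.5, 0.4, -0.0]
width: 0.051
gripper_force: 0.0
clock: 10.58
position: [0.4386, -0.2549, 0.1465]
ee_rot: [-0.0, 0.946, 0.324, -0.0]
contact_force: [0.1, -0.1, -0.7]
width: 0.0516
gripper_force: 0.0
```

View pics/w3.png

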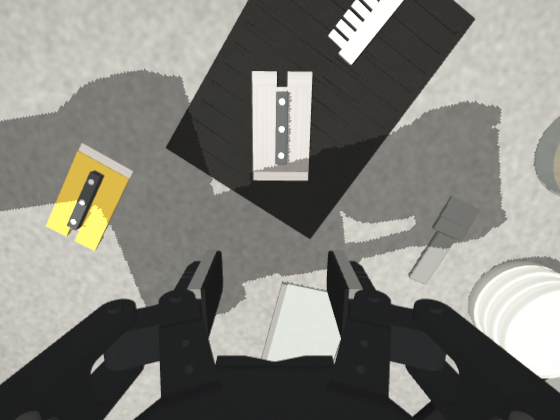

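The wrist view shows the blade with its heel and notch at the top (282,78), its edge at the bottom (280,180), and its rib running from (282,92) to (281,165).

```bash
cat > b.py <<'E'
from h import *
p=np.load('pics/w3.png.npy'); im=cv2.imread('pics/w3.png'); g=cv2.cvtColor(im,cv2.COLOR_BGR2GRAY)
for r in (76,100,110,120,140,150,160): print(r,g[r,248:318:1].tolist() if r in(76,140) else '')
print([int(v) for v in g[84:190,278]])
E
python3 b.py
```

```text
76 [56, 56, 55, 99, 208, 236, 236, 236, 236, 236, 236, 236, 235, 236, 236, 236, 236, 236, 236, 235, 235, 235, 235, 234, 235, 235, 235, 235, 225, 39, 53, 54, 55, 54, 54, 53, 55, 53, 65, 139, 234, 235, 234, 235, 233, 234, 233, 234, 234, 234, 234, 234, 234, 233, 233, 233, 233, 233, 233, 233, 233, 233, 233, 224, 128, 36, 53, 54, 56, 53]
100 
110 
120 
140 [56, 55, 54, 53, 117, 233, 235, 235, 232, 232, 236, 236, 235, 234, 233, 233, 235, 234, 233, 233, 235, 236, 235, 235, 234, 235, 229, 178, 120, 123, 121, 121, 121, 120, 121, 123, 120, 120, 113, 110, 148, 151, 189, 231, 233, 231, 231, 231, 232, 234, 235, 236, 234, 231, 232, 234, 233, 230, 231, 232, 230, 199, 36, 45, 55, 56, 53, 57, 55, 56]
150 
160 
[51, 55, 80, 219, 237, 237, 237, 181, 128, 121, 122, 123, 121, 122, 122, 130, 159, 153, 148, 131, 122, 123, 122, 122, 123, 122, 121, 121, 121, 122, 121, 121, 122, 122, 121, 121, 122, 122, 122, 121, 120, 122, 122, 155, 189, 190, 161, 130, 121, 121, 121, 121, 121, 123, 121, 122, 121, 121, 122, 121, 122, 121, 122, 121, 122, 121, 120, 121, 121, 155, 205, 236, 228, 174, 129, 122, 122, 122, 121, 116, 116, 137, 146, 146, 145, 145, 145, 157, 200, 209, 209, 211, 206, 207, 208, 212, 126, 38, 36, 36, 37, 37, 36, 37, 36, 35]
```

```bash
cat > b.py <<'E'
from h import *
p=np.load('pics/w3.png.npy'); g=cv2.cvtColor(cv2.imread('pics/w3.png'),cv2.COLOR_BGR2GRAY).astype(float)
def cross(a,lo,t=145): # first crossing dark->bright, in pixel centre coords
    i=np.where(a>t)[0]; k=i[0]; return lo+k-(a[k]-t)/(a[k]-a[k-1]) , lo+i[-1]+(a[i[-1]]-t)/(a[i[-1]]-a[i[-1]+1])
rows=np.arange(76,134); S=np.array([cross(g[r,240:325],240) for r in rows])
fit=lambda P:cv2.fitLine(P.astype(np.float32),cv2.DIST_HUBER,0,1e-4,1e-4).ravel()
W=lambda x,y:world('wrist',np.c_[x,y],.007,p)[:,:2]
l=fit(W(S[:,0],rows)); r=fit(W(S[:,1],rows))
cols=np.r_[257:273,292:308]; H=np.array([cross(g[60:130,c],60)[0] for c in cols]); h=fit(W(cols,H))
E=np.array([cross(g[120:200,c],120,115)[1] for c in cols]); e=fit(W(cols,E))
ang=lambda v:np.degrees(np.arctan2(v[1],v[0]))
print('angles',[ang(v) for v in (l,r,h,e)])
# direction heel->edge
a=np.mean([ang(v)%180 for v in (l,r)]+[(ang(v)+90)%180 for v in(h,e)]); print('yaw mod180',a)
u=np.array([np.cos(np.radians(a)),np.sin(np.radians(a))]); n=np.array([-u[1],u[0]])
Yl,Yr=l[2:]@n,r[2:]@n; Xh,Xe=h[2:]@u,e[2:]@u
print('width',abs(Yl-Yr),'len',abs(Xh-Xe)); c=u*(Xh+Xe)/2+n*(Yl+Yr)/2; print('centre',c)
rr=np.arange(145,160); ribs=[]
for q in (98,104,115,120,140,146,162): 
    row=g[q,262:305]; i=np.where(row<145)[0]; ribs.append((q,262+i[0],262+i[-1]))
print(ribs)
ps=R.from_quat(np.roll(p[3:],-1)).as_matrix(); print('tool yaw',np.degrees(np.arctan2(ps[1,0],ps[0,0])))
d=np.r_[c,p[2]]-p[:3]; print('shift tool xy to centre (mm)',(ps.T@d*1000).round(1),p[:3])
E
python3 b.py
```

```text
Traceback (most recent call last):
  File "b.py", line 9, in <module>
    cols=np.r_[257:273,292:308]; H=np.array([cross(g[60:130,c],60)[0] for c in cols]); h=fit(W(cols,H))
                                             ~~~~~^^^^^^^^^^^^^^^^
  File "b.py", line 4, in cross
    i=np.where(a>t)[0]; k=i[0]; return lo+k-(a[k]-t)/(a[k]-a[k-1]) , lo+i[-1]+(a[i[-1]]-t)/(a[i[-1]]-a[i[-1]+1])
                                                                                                     ~^^^^^^^^^
IndexError: index 70 is out of bounds for axis 0 with size 70
```

```bash
sed -i 's/g\[60:130,c\],60/g[60:200,c],60/' b.py; python3 b.py
```

```text
angles [np.float32(37.331345), np.float32(37.310123), np.float32(-52.989788), np.float32(-52.397293)]
yaw mod180 37.313595
width 0.050111264 len 0.09203634
centre [ 0.48844263 -0.22208597]
[(98, np.int64(276), np.int64(288)), (104, np.int64(276), np.int64(288)), (115, np.int64(276), np.int64(287)), (120, np.int64(276), np.int64(287)), (140, np.int64(276), np.int64(287)), (146, np.int64(276), np.int64(287)), (162, np.int64(275), np.int64(301))]
tool yaw 37.79185555182127
shift tool xy to centre (mm) [59.5  4.6 -0. ] [ 0.43862676 -0.25494936  0.14649055]
```

```bash
python3 -m handwheel '[[[30,2,0],[0,0,0],0.4],[[29.5,2.6,0],[0,0,0.08],0.4],[[0,0,40],[0,0,0],0.4],[[0,0,40],[0,0,0],0.4],[[0,0,35],[0,0,0],0.4],[[0,0,15],[0,0,0],0.4],[[0,0,7],[0,0,0],0.4],[[0,0,0],[0,0,0],0.4]]' 50
python3 -m handwheel '[[[0,0,0],[0,0,0],1],[[0,0,0],[0,0,0],1],[[0,0,0],[0,0,0],1],[[0,0,0],[0,0,0],1]]' 50
```

```text
clock: 11.62
position: [0.49, -0.2235, 0.0098]
ee_rot: [0.0, 0.948, 0.319, 0.0]
contact_force: [0.5, -0.2, -0.9]
width: 0.0258
gripper_force: 0.0
clock: 12.12
position: [0.4903, -0.2238, 0.0105]
ee_rot: [0.001, 0.948, 0.319, 0.001]
contact_force: [-0.8, -0.2, 6.2]
width: 0.0077
gripper_force: 50.1
```

```bash
python3 -m handwheel '[[[0,0,-5],[0,0,0],1],[[0,0,-15],[0,0,0],1],[[0,0,-40],[0,0,0],1],[[0,0,-40],[0,0,0],1],[[0,0,-40],[0,0,0],1],[[0,0,0],[0,0,0],1],[[0,0,0],[0,0,0],1]]'
python3 - <<'E'
from h import *
snap('wrist','w4.png')
E
```

```text
clock: 13.0
position: [0.4887, -0.2228, 0.1489]
ee_rot: [-0.001, 0.948, 0.319, -0.0]
contact_force: [-0.2, 0.0, -2.9]
width: 0.0079
gripper_force: 49.2
```

View pics/w4.png

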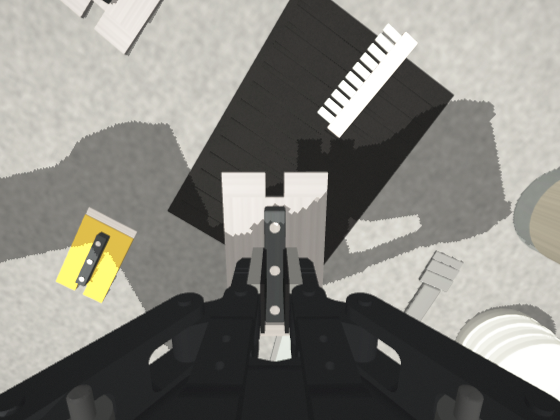

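The blade is held level. Its heel corners are at (222,173) and (327,172) and the notch is at about (275,185). I'll compute the notch pose in the tool frame, then carry the blade over.

```bash
cat > held.py <<'E'
from h import *
import sys
def tool(uv,z):  # tool-frame coords on plane tool z
    return world('wrist',uv,z,np.r_[0,0,0,1,0,0,0])[:,:2]*1000
def held(f,z=.0035):
    g=cv2.cvtColor(cv2.imread('pics/'+f),cv2.COLOR_BGR2GRAY).astype(float)
    def up(a,lo,s=1):
        d=np.diff(a)*s; k=np.argmax(d); q=d[max(k-1,0):k+2]; return lo+.5+(np.arange(max(k-1,0),k+2)@q)/q.sum()
    rows=np.arange(176,188)
    Lf=[up(g[r,212:235],212) for r in rows]; Rt=[up(g[r,315:338],315,-1) for r in rows]
    nl=[up(g[r,256:275],256,-1) for r in rows]; nr=[up(g[r,276:294],276) for r in rows]
    cols=np.r_[226:262,288:323]; H=[up(g[160:185,c],160) for c in cols]
    out=[tool(np.c_[v,rows],z) for v in(Lf,nl,nr,Rt)]; h=tool(np.c_[cols,H],z)
    for n,v in zip('L nl nr R'.split(),out): s=np.polyfit(v[:,0],v[:,1],1); print(n,np.median(v,0).round(2),'slope deg',np.degrees(np.arctan(s[0])).round(2))
    s=np.polyfit(h[:,1],h[:,0],1); print('heel x at y0',s[1].round(2),'slope deg',np.degrees(np.arctan(s[0])).round(2), 'px row',np.median(H))
if __name__=='__main__': held(sys.argv[1],float(sys.argv[2])); held(sys.argv[1],float(sys.argv[2])-.003)
E
python3 held.py w4.png 0.0035
python3 - <<'E'
from h import *
p=np.load('pics/w4.png.npy');ps=R.from_quat(np.roll(p[3:],-1)).as_matrix();yaw=np.degrees(np.arctan2(ps[1,0],ps[0,0]))
t=np.array([.5207,.1539])-.07*np.array([np.cos(np.radians(1.85)),np.sin(np.radians(1.85))])
print('yaw',yaw,'units',(yaw-1.85)/6,'shift',(ps.T@(np.r_[t,.15]-p[:3])*1000).round(1))
E
```

```text
L [ 41.13 -26.13] slope deg 0.31
nl [41.13 -5.47] slope deg -0.37
nr [41.13  3.32] slope deg -0.07
R [41.14 23.93] slope deg -0.33
heel x at y0 45.79 slope deg 0.11 px row 171.77906976744185
L [ 41.77 -25.61] slope deg 0.31
nl [41.77 -5.38] slope deg -0.37
nr [41.77  3.23] slope deg -0.07
R [41.78 23.42] slope deg -0.33
heel x at y0 46.34 slope deg 0.11 px row 171.77906976744185
yaw 37.22139082448534 units 5.89523180408089 shift [ 196.3 -321.2   -0.8]
```

```bash
python3 -m handwheel '[[[10,-16,0],[0,0,0],1],[[20,-32,0],[0,0,0],1],[[22,-36,0],[0,0,0],1],[[22,-36,0],[0,0,0],1],[[22,-36,0],[0,0,0],1],[[22,-36,0],[0,0,0],1],[[22,-36,0],[0,0,0],1],[[22,-36,0],[0,0,0],1],[[20,-33,0],[0,0,0],1],[[14,-24,0],[0,0,0],1],[[0,0,0],[0,0,0.98],1],[[0,0,0],[0,0,0.98],1],[[0,0,0],[0,0,0.98],1],[[0,0,0],[0,0,0.98],1],[[0,0,0],[0,0,0.98],1],[[0,0,0],[0,0,0.98],1],[[0,0,0],[0,0,0],1],[[0,0,0],[0,0,0],1]]'
python3 - <<'E'
from h import *
im=snap('wrist','w5.png')
p=np.load('pics/w5.png.npy');ps=R.from_quat(np.roll(p[3:],-1)).as_matrix();print(p.round(4),np.degrees(np.arctan2(ps[1,0],ps[0,0])), ps[:,2].round(4))
e=pix('wrist',[[.5592,.1551,.02]],p)[0];print('expected pin',e)
x0=int(e[0])-70;y0=max(0,int(e[1])-60);print(x0,y0)
cv2.imwrite('pics/c5.png',cv2.resize(im[y0:y0+145,x0:x0+140],None,fx=4,fy=4,interpolation=cv2.INTER_CUBIC))
E
python3 held.py w5.png 0.0035
```

```text
clock: 15.3
position: [0.4506, 0.1512, 0.1488]
ee_rot: [-0.0, 1.0, 0.018, -0.001]
contact_force: [0.3, 0.1, -2.4]
width: 0.0079
gripper_force: 49.2
[ 4.506e-01  1.512e-01  1.488e-01 -0.000e+00  9.998e-01  1.780e-02
 -7.000e-04] 2.04527964050943 [-0.0014  0.     -1.    ]
expected pin [275.09952533  63.80772885]
205 3
L [ 40.6 -25.6] slope deg 0.66
nl [40.61 -5.09] slope deg -4.09
 ** On entry to DLASCL parameter number  4 had an illegal value
 ** On entry to DLASCL parameter number  4 had an illegal value
 ** On entry to DLASCL parameter number  4 had an illegal value
 ** On entry to DLASCL parameter number  4 had an illegal value
 ** On entry to DLASCL parameter number  5 had an illegal value
 ** On entry to DLASCL parameter number  4 had an illegal valueheld.py:8: RuntimeWarning: divide by zero encountered in scalar divide
  d=np.diff(a)*s; k=np.argmax(d); q=d[max(k-1,0):k+2]; return lo+.5+(np.arange(max(k-1,0),k+2)@q)/q.sum()
h.py:15: RuntimeWarning: invalid value encountered in multiply
  z=np.broadcast_to(z,len(uv)); return c+d*((z-c[2])/d[:,2])[:,None]
Traceback (most recent call last):
  File "held.py", line 16, in <module>
    if __name__=='__main__': held(sys.argv[1],float(sys.argv[2])); held(sys.argv[1],float(sys.argv[2])-.003)
                             ~~~~^^^^^^^^^^^^^^^^^^^^^^^^^^^^^^^^
  File "held.py", line 14, in held
    for n,v in zip('L nl nr R'.split(),out): s=np.polyfit(v[:,0],v[:,1],1); print(n,np.median(v,0).round(2),'slope deg',np.degrees(np.arctan(s[0])).round(2))
                                               ~~~~~~~~~~^^^^^^^^^^^^^^^^^
numpy.linalg.LinAlgError: SVD did not converge in Linear Least Squares
```

View pics/c5.png

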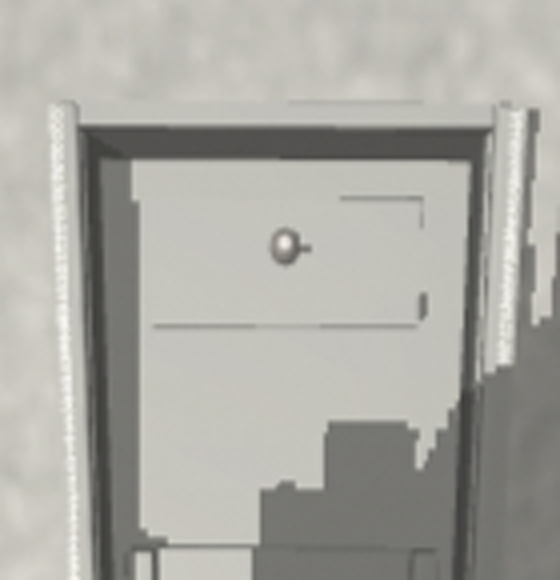

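```bash
python3 - <<'E'
from h import *
p=np.load('pics/w5.png.npy');M=R.from_quat(np.roll(p[3:],-1)).as_matrix()
w=world('wrist',[275.9,63.4],.020,p)[0];print(w.round(4));print('pin in tool mm',(M.T@(w-p[:3])*1000).round(2))
E
```

```text
[0.5595 0.1545 0.02  ]
pin in tool mm [109.2    0.65 128.61]
```

```bash
python3 -m handwheel '[[[26,0.6,0],[0,0,0],1],[[27,0.6,0],[0,0,0],1],[[0,0,40],[0,0,0],1],[[0,0,40],[0,0,0],1],[[0,0,18],[0,0,0],1],[[0,0,6],[0,0,0],1],[[0,0,0],[0,0,0],1],[[0,0,0],[0,0,0],1]]'
python3 - <<'E'
from h import *
im=snap('wrist','w6.png')
cv2.imwrite('pics/c6.png',cv2.resize(im[110:240,205:345],None,fx=4,fy=4,interpolation=cv2.INTER_CUBIC))
E
```

```text
clock: 16.35
position: [0.5053, 0.1517, 0.0463]
ee_rot: [-0.0, 1.0, 0.017, 0.001]
contact_force: [0.5, 0.6, -2.0]
width: 0.008
gripper_force: 49.2
```

View pics/c6.png

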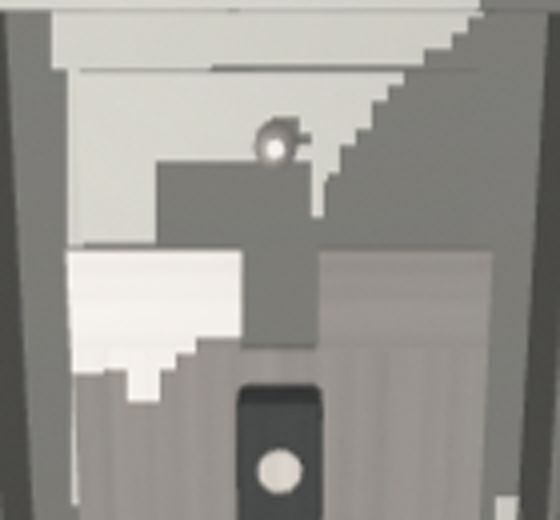

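The crop shows the notch mouth from (243,249) to (318,249), and the pin top at about (274,147) just ahead of it.

```bash
python3 - <<'E'
from h import *
from held import tool
p=np.load('pics/w6.png.npy')
print('notch mouth',tool([[243/4+204.625,171.9],[318/4+204.625,171.9],[221.1,171.9],[327.9,171.9]],.0035).round(2))
print('notch root',tool([[280/4+204.625,110+346/4-.375]],.0035).round(2))
print('pin',tool([[273.25,146.4]],p[2]-.020).round(2)); w=world('wrist',[[273.25,146.4]],.02,p);print(w.round(4),p.round(4))
E
```

```text
notch mouth [[ 45.19  -4.79]
 [ 45.19   3.99]
 [ 45.18 -25.53]
 [ 45.19  24.5 ]]
notch root [[33.46 -0.45]]
pin [[54.68 -1.17]]
[[0.56   0.1547 0.02  ]] [ 5.053e-01  1.517e-01  4.630e-02 -2.000e-04  9.999e-01  1.700e-02
  1.100e-03]
```

```bash
python3 -m handwheel '[[[9,-0.4,0],[0,0,0],1],[[8,-0.3,0],[0,0,0],1],[[0,0,0],[0,0,0],1],[[0,0,9],[0,0,0],1],[[0,0,8],[0,0,0],1],[[0,0,0],[0,0,0],1]]'
python3 - <<'E'
from h import *
from held import tool
im=snap('wrist','w7.png'); g=cv2.cvtColor(im,cv2.COLOR_BGR2GRAY)
for r in (172,175,178,182,185,188,191,194): print(r,g[r,262:290].tolist())
print('pin expected', pix('wrist',[[.5600,.1547,.02],[.5595,.1545,.02]],np.load('pics/w7.png.npy')))
E
```

```text
clock: 17.15
position: [0.5202, 0.1526, 0.0271]
ee_rot: [0.0, 1.0, 0.017, -0.001]
contact_force: [0.8, -0.2, -0.4]
width: 0.008
gripper_force: 49.2
172 [168, 169, 165, 143, 126, 125, 125, 125, 125, 122, 118, 117, 116, 116, 118, 123, 125, 126, 127, 125, 126, 124, 123, 129, 129, 129, 128, 129]
175 [237, 237, 232, 179, 126, 126, 124, 117, 110, 119, 121, 119, 119, 119, 117, 116, 111, 112, 126, 125, 125, 126, 133, 150, 150, 148, 149, 149]
178 [238, 238, 232, 174, 125, 124, 119, 131, 144, 147, 134, 131, 133, 132, 130, 124, 118, 111, 115, 125, 126, 126, 132, 149, 150, 149, 149, 149]
182 [240, 240, 235, 175, 125, 126, 130, 148, 165, 172, 144, 156, 156, 154, 151, 123, 110, 105, 116, 125, 125, 126, 133, 149, 151, 151, 150, 149]
185 [242, 242, 237, 175, 125, 125, 125, 126, 131, 140, 136, 107, 108, 107, 100, 101, 107, 121, 125, 125, 125, 127, 135, 152, 153, 152, 152, 152]
188 [242, 242, 238, 177, 124, 125, 125, 125, 125, 125, 125, 125, 125, 125, 125, 125, 125, 125, 125, 124, 125, 126, 137, 157, 156, 155, 155, 155]
191 [194, 194, 187, 145, 125, 125, 125, 124, 125, 124, 125, 125, 125, 125, 125, 125, 125, 125, 125, 125, 124, 126, 136, 154, 153, 153, 154, 153]
194 [150, 150, 147, 128, 125, 125, 124, 124, 124, 124, 125, 124, 125, 123, 124, 124, 124, 124, 124, 124, 124, 125, 133, 149, 149, 150, 150, 151]
pin expected [[274.05030312 181.45359006]
 [274.42801067 182.47909152]]
```

```bash
python3 -m handwheel '[[[2,-0.3,0],[0,0,0],1],[[0,0,0],[0,0,0],1],[[0,0,0],[0,0,0],1]]'
python3 - <<'E'
from h import *
im=snap('wrist','w8.png'); g=cv2.cvtColor(im,cv2.COLOR_BGR2GRAY)
for r in (178,182,186,188,190,192): print(r,g[r,262:290].tolist())
print([int(v) for v in g[168:202,273]])
print('pin expected', pix('wrist',[[.5600,.1547,.02],[.5595,.1545,.02]],np.load('pics/w8.png.npy')))
E
```

```text
clock: 17.58
position: [0.5235, 0.1532, 0.0285]
ee_rot: [-0.0, 1.0, 0.017, 0.0]
contact_force: [-0.7, 0.9, -1.1]
width: 0.0078
gripper_force: 49.2
178 [237, 237, 231, 174, 124, 124, 124, 125, 124, 123, 120, 118, 114, 115, 115, 117, 122, 125, 124, 125, 124, 125, 131, 149, 148, 149, 148, 149]
182 [240, 240, 235, 174, 125, 125, 124, 122, 111, 120, 125, 127, 120, 122, 120, 120, 117, 111, 110, 124, 124, 125, 132, 149, 149, 149, 150, 149]
186 [241, 241, 237, 176, 125, 124, 123, 115, 108, 116, 124, 132, 143, 148, 145, 134, 123, 114, 109, 114, 124, 125, 135, 153, 153, 153, 153, 153]
188 [242, 241, 237, 176, 124, 124, 124, 122, 102, 109, 120, 141, 154, 155, 153, 148, 115, 108, 104, 117, 124, 126, 136, 155, 155, 154, 154, 154]
190 [241, 241, 236, 175, 125, 124, 123, 123, 118, 106, 105, 116, 134, 138, 135, 111, 103, 100, 112, 125, 124, 125, 135, 153, 153, 154, 153, 154]
192 [241, 241, 236, 174, 124, 124, 125, 124, 124, 124, 118, 111, 110, 102, 106, 111, 118, 122, 124, 124, 125, 125, 135, 152, 153, 152, 152, 152]
[125, 125, 125, 125, 140, 144, 145, 144, 146, 131, 118, 112, 115, 118, 127, 137, 131, 129, 132, 136, 141, 135, 116, 101, 111, 122, 124, 122, 114, 134, 151, 153, 153, 154]
pin expected [[274.93601067 187.59321385]
 [275.30710758 188.59780403]]
```

```bash
python3 -m handwheel '[[[-0.9,0,0],[0,0,0],1],[[0,0,0],[0,0,0],1],[[0,0,2],[0,0,0],1],[[0,0,2],[0,0,0],1],[[0,0,0],[0,0,0],1]]'
python3 - <<'E'
from h import *
im=snap('wrist','w9.png'); g=cv2.cvtColor(im,cv2.COLOR_BGR2GRAY)
for r in (182,186,188,190): print(r,g[r,262:290].tolist())
print([int(v) for v in g[168:202,273]])
print('pin expected', pix('wrist',[[.5600,.1547,.02],[.5595,.1545,.02]],np.load('pics/w9.png.npy')))
E
```

```text
clock: 18.25
position: [0.5223, 0.1531, 0.024]
ee_rot: [0.0, 1.0, 0.017, -0.0]
contact_force: [1.2, 0.8, -1.4]
width: 0.0079
gripper_force: 49.2
182 [240, 241, 236, 176, 125, 125, 124, 120, 127, 129, 134, 134, 125, 126, 125, 125, 120, 114, 110, 116, 125, 126, 132, 151, 150, 150, 150, 151]
186 [242, 242, 238, 177, 125, 125, 126, 128, 111, 118, 127, 139, 152, 154, 151, 138, 124, 115, 109, 110, 126, 126, 136, 154, 154, 154, 155, 155]
188 [242, 242, 238, 177, 125, 126, 125, 121, 103, 109, 120, 145, 155, 155, 153, 143, 112, 107, 103, 119, 126, 126, 137, 156, 156, 155, 155, 155]
190 [242, 238, 187, 146, 125, 125, 124, 124, 119, 107, 104, 110, 121, 129, 119, 108, 102, 104, 120, 125, 125, 126, 136, 155, 155, 155, 154, 155]
[215, 214, 214, 214, 214, 214, 214, 215, 215, 175, 125, 115, 118, 124, 134, 131, 130, 132, 139, 148, 145, 126, 110, 103, 119, 125, 126, 122, 114, 136, 152, 154, 155, 155]
pin expected [[274.83540149 187.12724944]
 [275.21809792 188.1633831 ]]
```

```bash
python3 -m handwheel '[[[0,0,2],[0,0,0],1],[[0,0,2],[0,0,0],1],[[0,0,2],[0,0,0],1],[[0,0,0],[0,0,0],1]]'; python3 -m handwheel '[[[0,0,1],[0,0,0],1],[[0,0,1],[0,0,0],1],[[0,0,0],[0,0,0],1]]'; python3 -m handwheel '[[[0,0,1],[0,0,0],1],[[0,0,0],[0,0,0],1],[[0,0,0],[0,0,0],1]]'
```

```text
clock: 18.8
position: [0.5223, 0.1531, 0.0181]
ee_rot: [0.0, 1.0, 0.017, -0.0]
contact_force: [-0.9, 0.1, -2.0]
width: 0.0077
gripper_force: 49.2
clock: 19.18
position: [0.5224, 0.1531, 0.0162]
ee_rot: [-0.0, 1.0, 0.017, -0.0]
contact_force: [-0.5, -0.3, -1.8]
width: 0.0081
gripper_force: 49.2
clock: 19.55
position: [0.5226, 0.1532, 0.0156]
ee_rot: [-0.0, 1.0, 0.017, 0.0]
contact_force: [-1.6, 0.4, 2.0]
width: 0.0076
gripper_force: 49.6
```

```bash
python3 -m handwheel '[[[0,0,0],[0,0,0],0.8],[[0,0,0],[0,0,0],0.55],[[0,0,0],[0,0,0],0.55],[[0,0,0],[0,0,0],0.55],[[0,0,-5],[0,0,0],0.55],[[0,0,-15],[0,0,0],0.55],[[0,0,-40],[0,0,0],0.55],[[-30,0,-40],[0,0,0],0.55],[[-40,0,-10],[0,0,0],0.55],[[0,0,0],[0,0,0],0.55],[[0,0,0],[0,0,0],0.55]]'
python3 - <<'E'
from h import *
im=snap('wrist','w10.png'); p=np.load('pics/w10.png.npy'); g=cv2.cvtColor(im,cv2.COLOR_BGR2GRAY).astype(int)
# predicted outline of seated blade vs image edges
u=np.array([-np.cos(np.radians(1.9)),-np.sin(np.radians(1.9))]); n=np.array([-u[1],u[0]]); pin=np.array([.5597,.1547])
P=lambda x,y,z:np.r_[pin+u*(x+48.5)/1000+n*y/1000,z/1000]
for name,q in dict(pintop=(-48.5,0,20),heelL=(-56,25,12),heelR=(-56,-25,12),root=(-44,0,12),ribh=(-40,0,21),ribL=(-10,5,21),ribR=(-10,-5,21),midL=(-10,25,12),midR=(-10,-25,12),edge=(36,0,10.6)).items(): print(name,pix('wrist',P(*q),p)[0].round(1))
r=int(pix('wrist',P(-50,0,12),p)[0][1]); print(r,g[r,225:330].tolist())
r=int(pix('wrist',P(-20,0,12),p)[0][1]); print(r,g[r,220:335].tolist())
c=int(pix('wrist',P(-50,12,12),p)[0][0]); print(c,g[40:150,c].tolist())
c=int(pix('wrist',P(-50,-12,12),p)[0][0]); print(c,g[40:150,c].tolist())
E
```

```text
clock: 20.92
position: [0.4535, 0.1509, 0.1262]
ee_rot: [-0.0, 1.0, 0.017, 0.001]
contact_force: [0.4, 1.1, -0.2]
width: 0.0192
gripper_force: 0.0
pintop [274.9  63.6]
heelL [308.5  54.4]
heelR [241.3  54.3]
root [274.9  71.7]
ribh [274.9  76.1]
ribL [281.4 118.7]
ribR [268.2 118.7]
midL [306.6 118.5]
midR [243.  118.5]
edge [274.7 175.9]
63 [70, 98, 111, 110, 111, 111, 111, 110, 112, 111, 111, 126, 182, 183, 184, 186, 198, 221, 221, 221, 221, 221, 221, 221, 221, 222, 222, 221, 222, 222, 221, 221, 222, 221, 221, 221, 221, 221, 221, 221, 221, 221, 221, 217, 192, 182, 164, 131, 159, 208, 222, 204, 135, 104, 119, 184, 197, 221, 221, 221, 221, 221, 220, 220, 220, 220, 220, 220, 220, 220, 220, 220, 219, 219, 220, 219, 219, 219, 219, 219, 219, 219, 212, 169, 181, 181, 179, 173, 179, 179, 179, 179, 179, 179, 179, 179, 179, 180, 180, 168, 79, 79, 79, 97, 152]
105 [176, 127, 90, 94, 64, 64, 65, 76, 110, 110, 111, 110, 110, 111, 111, 110, 127, 184, 184, 185, 184, 184, 191, 220, 220, 222, 219, 218, 219, 225, 224, 223, 222, 222, 220, 222, 223, 221, 220, 221, 223, 225, 222, 222, 221, 222, 223, 20
[... 736 characters left out ...]
, 218, 216, 217, 217, 216, 217, 216, 217, 217, 217, 217, 217, 217, 217, 218, 217, 217, 215, 209, 157, 130, 132, 131, 131, 132, 131, 131, 131, 130]
258 [76, 102, 164, 181, 181, 181, 181, 180, 180, 181, 180, 180, 183, 138, 187, 214, 214, 213, 216, 219, 219, 218, 218, 221, 222, 223, 221, 221, 220, 218, 216, 218, 220, 220, 220, 220, 220, 220, 220, 220, 220, 220, 219, 219, 219, 219, 220, 221, 220, 220, 219, 220, 220, 220, 220, 221, 220, 220, 219, 220, 220, 220, 220, 220, 220, 220, 220, 221, 221, 221, 220, 220, 220, 220, 220, 220, 220, 220, 220, 220, 220, 220, 220, 219, 220, 220, 220, 220, 220, 220, 220, 220, 220, 220, 220, 217, 211, 210, 210, 210, 210, 210, 211, 210, 211, 209, 210, 210, 210, 210]
```

The image edges match the prediction for a seated blade to within 1 px, and the pin is inside the notch. Next is the lid.

```bash
python3 -m handwheel '[[[-40,0,0],[0,0,0],1],[[-40,0,0],[0,0,0],1],[[-40,-0.5,0],[0,0,0],1],[[-21,0,30],[0,0,0],1],[[0,0,40],[0,0,0],1],[[0,0,20],[0,0,0],1],[[0,0,0],[0,0,0],1]]' && python3 -m handwheel '[[[6,0,0],[0,0,0],1],[[6,0,0],[0,0,0],1],[[8,0,0],[0,0,0],1],[[10,0,0],[0,0,0],1],[[10,0,0],[0,0,0],1],[[10,0,0],[0,0,0],1],[[10,0,0],[0,0,0],1],[[10,0,0],[0,0,0],1],[[10,0,0],[0,0,0],1],[[10,0,0],[0,0,0],1],[[10,0,0],[0,0,0],1],[[10,0,0],[0,0,0],1],[[8,0,0],[0,0,0],1],[[0,0,0],[0,0,0],1]]'
```

```text
clock: 21.85
position: [0.3113, 0.1462, 0.0341]
ee_rot: [0.0, 1.0, 0.017, -0.002]
contact_force: [0.3, 0.9, 0.0]
width: 0.0002
gripper_force: 0.0
clock: 23.6
position: [0.4311, 0.1508, 0.0354]
ee_rot: [-0.0, 1.0, 0.017, 0.001]
contact_force: [-0.6, -0.5, -0.3]
width: -0.0002
gripper_force: 0.0
```

```bash
python3 -m handwheel '[[[4,0,0],[0,0,0],1],[[4,0,0],[0,0,0],1],[[3,0,0],[0,0,0],1],[[0,0,0],[0,0,0],1]]'; python3 -m handwheel '[[[2,0,0],[0,0,0],1],[[0,0,0],[0,0,0],1]]'; python3 -m handwheel '[[[2,0,0],[0,0,0],1],[[0,0,0],[0,0,0],1]]'; python3 -m handwheel '[[[2,0,0],[0,0,0],1],[[0,0,0],[0,0,0],1]]'
```

```text
clock: 24.1
position: [0.4411, 0.151, 0.0353]
ee_rot: [-0.0, 1.0, 0.017, 0.0]
contact_force: [-0.9, -0.8, 0.1]
width: -0.0001
gripper_force: 0.1
clock: 24.35
position: [0.4427, 0.1509, 0.0353]
ee_rot: [-0.0, 1.0, 0.017, 0.0]
contact_force: [-1.8, 0.7, 0.6]
width: 0.0001
gripper_force: 0.4
clock: 24.6
position: [0.4448, 0.151, 0.0353]
ee_rot: [-0.0, 1.0, 0.017, 0.0]
contact_force: [-1.0, 0.0, 0.5]
width: -0.0001
gripper_force: 0.5
clock: 24.85
position: [0.4464, 0.151, 0.0353]
ee_rot: [0.0, 1.0, 0.017, -0.0]
contact_force: [-1.8, -0.4, 1.0]
width: 0.0002
gripper_force: 0.9
```

```bash
python3 -m handwheel '[[[2,0,0],[0,0,0],1],[[0,0,0],[0,0,0],1]]'; python3 -m handwheel '[[[2,0,0],[0,0,0],1],[[0,0,0],[0,0,0],1]]'; python3 -m handwheel '[[[2,0,0],[0,0,0],1],[[0,0,0],[0,0,0],1]]'
```

```text
clock: 25.1
position: [0.4464, 0.1509, 0.0351]
ee_rot: [0.0, 1.0, 0.017, -0.002]
contact_force: [-6.1, 1.0, 4.6]
width: 0.0
gripper_force: 2.7
clock: 25.35
position: [0.4464, 0.1509, 0.0349]
ee_rot: [0.0, 1.0, 0.017, -0.004]
contact_force: [-8.7, 0.8, 6.8]
width: -0.0001
gripper_force: 4.2
clock: 25.6
position: [0.4464, 0.1508, 0.0347]
ee_rot: [0.0, 1.0, 0.017, -0.006]
contact_force: [-11.9, 1.1, 8.3]
width: -0.0002
gripper_force: 5.7
```

```bash
python3 -m handwheel '[[[-10,0,0],[0,0,0],1],[[-10,0,-10],[0,0,0],1],[[-30,0,-40],[0,0,0],1],[[-40,0,-50],[0,0,0],1],[[-20,0,-40],[0,0,0],1],[[0,0,0],[0,0,0],1],[[0,0,0],[0,0,0],1]]'
python3 - <<'E'
from h import *
im=snap('wrist','w11.png'); p=np.load('pics/w11.png.npy'); g=cv2.cvtColor(im,cv2.COLOR_BGR2GRAY).astype(int)
u=np.array([-np.cos(np.radians(1.9)),-np.sin(np.radians(1.9))]); n=np.array([-u[1],u[0]]); pin=np.array([.5597,.1547])
P=lambda x,y,z:np.r_[pin+u*(x+48.5)/1000+n*y/1000,z/1000]
b=pix('wrist',[P(50,0,45),P(45,0,45),P(55,0,45),P(-66,30,31),P(66,30,31)],p).round(1); print(p.round(3),b)
c=int(b[0][0]); r0=int(b[0][1])-12; print(r0,g[r0:r0+40,c].tolist())
c=int(b[3][0]); r0=max(0,int(b[3][1])-10); print(r0,g[r0:r0+30,c].tolist())
r=int(b[0][1]);print(g[r,240:310].tolist())
E
```

```text
clock: 26.48
position: [0.344, 0.1475, 0.1743]
ee_rot: [-0.0, 1.0, 0.017, 0.001]
contact_force: [-0.9, -0.3, -0.6]
width: 0.0005
gripper_force: 0.0
[ 0.344  0.148  0.174 -0.     1.     0.017  0.001] [[ 275.2   52.7]
 [ 275.2   45.6]
 [ 275.2   59.6]
 [ 316.8 -119.4]
 [ 310.7   76.6]]
40 [254, 254, 254, 254, 254, 254, 201, 72, 47, 48, 46, 47, 46, 47, 45, 48, 48, 48, 46, 37, 21, 17, 150, 250, 254, 254, 254, 254, 254, 254, 254, 254, 254, 254, 254, 254, 253, 208, 174, 184]
0 [252, 252, 252, 252, 252, 252, 252, 252, 252, 252, 252, 252, 252, 252, 252, 252, 252, 252, 252, 252, 252, 252, 252, 252, 253, 253, 253, 253, 253, 253]
[254, 254, 254, 254, 254, 254, 253, 222, 41, 47, 48, 48, 47, 47, 48, 47, 49, 46, 48, 46, 46, 47, 47, 47, 48, 47, 47, 47, 46, 45, 47, 46, 45, 44, 46, 46, 45, 45, 45, 46, 45, 46, 46, 47, 46, 48, 45, 45, 46, 46, 47, 45, 46, 45, 46, 47, 46, 46, 46, 47, 46, 45, 60, 128, 194, 217, 253, 253, 253, 253]
```

```bash
python3 -c "
from rig import manip; print(manip.sign_off())"
```

```text
the job is handed in; nothing more can be done
None
```

The blade is in the case, flat and rib up with its notch over the pin, the lid is slid fully shut to its stop, and the job was handed in at about 26.5 s; the final fit was checked only numerically against the camera calibration (within about 1 px), since the 10 picture views were used up.

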